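Check a spring pull gauge against a set mark

ROBOT

A 7-joint arm with a two-finger parallel gripper is mounted at the origin on a cart in front of the work surface, level with it; the furniture and walls round the work are solid. World frame = base frame: x ahead of the robot, y to its left, z up, the work surface at z = 0. Lengths are in m, angles in rad, forces in N, time in s.
With the tool pointing down it reaches from about 0.425 to 0.875 m from the base axis. Payload 4.7 kg.
Tool frame: the origin (TCP) lies between the finger pads; the fingertips stand 19 mm ahead of it and the grasp point (between the pads) is the TCP (ctrl.tip_extent is the distance from the TCP to the fingertips, in m); z points along the fingers, y is the line along which they close (so a half turn about z gives the same grasp; the last joint's range is limited). The gripper opens to 87 mm and grips with 3 to 60 N. Pads are 19 mm wide; open, the fingers measure 117 mm over their backs; the gripper's body (75 mm by 190 mm) begins 51 mm behind the grasp point.
Start: joints at [-1.206, 0.321, -0.07, 1.45, 0.023, 1.371, -0.057], TCP at [0.223, 0.61, 0.242] pointing down, gripper open.
Joint ranges: [-2.86, 2.86], [-0.3, 2.09], [-1.38, 1.24], [0.06, 2.45], [-1.56, 4.7], [0.09, 2.05], [-2.69, 2.69]. Speed limits (rad/s): [2.57, 2.57, 3.14, 3.14, 3.14, 3.14, 3.14].

INTERFACE

Orientations are given as a rotation vector (axis times angle).
In Python, from bench import ctrl gives the robot as it stands.
- The arm moves only by the shell command python3 -m crank 'ROWS' [OPENING] [FORCE]. ROWS is JSON, a list of rows, each an object of numbers: "tx", "ty", "tz": the shift along the tool's x, y, z in mm; "turn": the turn about the tool's z in units of 5 degrees (1.0 is 5 degrees). In form: [{"tx": .., "ty": .., "tz": .., "turn": ..}, ...]. A call has 1 to 5 rows; each row is the pose to reach, as a shift and turn from the pose commanded when the call began, along the tool's axes at that moment; what a row does not reach only later rows make up. A row lasts 1/8 s, in which the tool goes at most 62.5 mm and 10.7 degrees, less where a joint would pass 70% of its speed; a pose out of reach is approached as far as the arm can. A call with a gripper value outside its range is refused whole. OPENING is the finger opening in mm, from 0 to 87, set as the call begins (- or left out, the last holds). The fingers move at their own pace and stop on an object; FORCE is the grip in N (left out, the last holds). Time passes only in rows, so rows that repeat a pose let the fingers close. It gives the time, the measured TCP pose, the force, the opening and the grip force at its end, in the units of the state.
- ctrl.get_state(): the state, without advancing time (a new reading comes with each control period).
- ctrl.get_image(name): name is "side" or "top" or "wrist"; returns (picture, depth): 480x640x3 uint8, red, green, blue; 480x640 float32, m along the optical axis (not along the pixel's ray), 0 where there is no reading.
- ctrl.camera_model(name): a dict with "intrinsics" (3x3 intrinsics, pixels), "dist_coeffs" ([k1, k2, p1, p2, k3] as OpenCV has them; the pictures are not rectified), "origin" and "orientation" of the camera in the world. Camera axes: x right, y down, z forward; pixel columns grow to the right and rows downward; lengths in m; the calibration is good to about 2 mm. A picture is of the moment at which its call begins: read the wrist's pose just before it. camera_model takes no time and is no camera call; for the wrist camera it gives the pose at the moment of the call.
- ctrl.close_job(): hands the job in; it is judged then, once.
Trained networks look in the newest picture that a camera, given by its name, has taken for a name from the list of things; names that differ only in an ending like _2 or _b are one class to them, and where a whole thing is asked for, a point or a joint stands for the part that bears it (a point fixed in the world has none). Each returns a list of dicts, best first, with "confidence" (0 to 1); they miss things now and then, are a little off and sometimes report something else, mostly with a low value. They report only what shows in the picture. A call takes as long as a camera call.
- ctrl.recognise(camera, query): "xyz" ([x, y, z] in m, in world coordinates, good to about 4 mm: the middle of the surface that is visible of it).
- ctrl.mark_of(camera, query): "xyz" ([x, y, z] in m, in world coordinates, good to about 4 mm: a listed point, or the origin of a listed thing).
The state is a dict: "time": time; "joint_positions": joint angles; "qd": joint speeds; "joint_torque": joint torques, N m; "position": TCP position; "tool_rot": TCP orientation; "ft_force": force on the tool from outside, world axes, zero at the start; "torque": the same for the moment, N m; "grip_width": opening from 0.0 (shut) to 1.0 (fully open); "grip_force": force on a finger pad.
Only numpy, scipy, OpenCV 4.12 (cv2) and the standard library are available. Lean on these libraries where they do the work, as an engineer would, in place of code of your own. Each camera call takes 0.05 s, during which the arm holds its last target. There are 200 camera calls.

TASK

Lay the loose pull gauge flat in the check cradle, its housing down on the bed between the corner posts with the pull loop sticking out of the open end, and let go of it only once it is down (do not drop it in). Then take it by the crossbar of the loop, draw the loop out slowly until its side pointer lines up with the pointer of the set marker, without pulling on past it, hold it steady there for two seconds, and ease the loop fully home without letting it snap back. Leave the gauge in the cradle, and do not shift the set marker or the other things on the desk.

Things in the scene. Friction and masses are not known exactly. Their poses are not given: they have to be found in the camera images.
- gauge: Loose spring pull gauge, about 0.37 kg, 202 mm long. White housing block with grey end caps, 110 (x) x 40 (y) x 40 (z) mm, lying flat; origin at the centre of the housing's underside, x along its length, z up. A sprung flat steel pull loop sticks out of the -x end, 20 mm above the underside, and is drawn out along -x.
- crossbar (a point): Middle of the loop's crossbar, a 13 mm round bar along the gauge's y; with the loop home, 141 mm from the gauge's origin along -x, 20 mm above the underside. The loop is a flat rectangle of bar in the gauge's xy plane; the opening behind the crossbar is 60 mm (y) by 45 mm (x), so one finger can go down inside it and one in front of the bar.
- index_tip (a point): Tip of the small black side pointer on the loop's rear bar, 49 mm to the gauge's +y side; 56 mm behind the crossbar (gauge's +x); moves with the loop.
- loop (a joint): How far the loop is drawn out of the housing, m: 0 = fully home, at most 0.075. A spring pulls it home: about 3 N at home and 10 N at 60 mm.
- cradle: Check cradle, fixed to the desk: light aluminium base plate 310 (x) x 130 (y) x 10 mm, dark steel bed with corner posts at its +x half; origin on the desk on the centre line of bed and posts, halfway along the plate, x along the plate, z up. The open (pull) end is towards -x.
- seat (a point): Place in the cradle for the gauge's origin, x axes the same way: top of the 30 mm wide bed, 30 mm above the desk, 75 mm from the cradle's origin along +x. Clear space 46 mm between corner posts (flared, 69 mm high), 118 mm between rear wall and front cheeks (66 mm high; 20 mm gap for the loop's shaft). Both long sides are open over 60 mm in the middle for fingers.
- mark_tip (a point): Tip of the pointer of the black set marker, on a rail along the cradle's +y side, 54 mm from the centre line, 50 mm above the desk, level with the loop's side pointer when the gauge is in the cradle. Axes as the cradle's. The loop is at the mark when index_tip and mark_tip have the same x in the cradle's frame: 28 to 60 mm out from home.
- slide_box_grey: Bystander: closed grey slide box, 93 x 206 x 35 mm; origin at the centre of its underside.
- lens_tissue: Bystander: flat light blue booklet, 72 x 100 x 9 mm; origin at the centre of its underside.
- timer: Bystander: small bench timer lying on its back, 66 x 70 x 18 mm; origin at the centre of its underside.

How it is judged:
By the outcome, as a careful person would: the job done as asked, in the order asked, and still so for the second after the job is handed in, with the robot touching nothing.
It also fails if it takes over 61 s, if anything falls off the work surface, if the arm or the gripper's body presses on something with over 40 N, if the wrist force passes 120 N, or if a joint passes its speed limit or range.

## Working session

There is one attempt and no reset: what is moved stays moved. The work goes in short steps, Python scripts to look and compute and a shell command to move; the robot and the scene stay as the last step left them, time stands still between calls to the robot, and variables do not carry over. Pictures are saved under pics/ and viewed, at most 15 in all, crops included, and the job is handed in when it is done.

```bash
ls; mkdir -p pics
python3 - <<'E'
from bench import ctrl
import cv2, numpy as np
s=ctrl.get_state(); print(s)
for c in ("top","side"):
    im,d=ctrl.get_image(c); cv2.imwrite(f"pics/{c}0.png",im[:,:,::-1]); np.save(f"pics/{c}0.npy",d)
    m=ctrl.camera_model(c); print(c,m)
    for q in ("gauge","crossbar","index_tip","cradle","seat","mark_tip","slide_box_grey","lens_tissue","timer"):
        r=ctrl.mark_of(c,q); print(q,[(np.round(x["xyz"],4).tolist(),round(x["confidence"],2)) for x in r[:2]])
E
```

```text
pics
{'time': 0.0, 'joint_positions': array([-1.20588914,  0.32181491, -0.07005926,  1.45168017,  0.02261761,
        1.37079586, -0.05690444]), 'qd': array([ 0.00061899, -0.00015509, -0.00096601, -0.0016581 , -0.00026135,
       -0.00092817,  0.00156794]), 'joint_torque': array([-3.94830695e-04, -4.91292679e+01, -4.03837385e-01, -3.12530637e+01,
       -6.37247809e-02,  4.39531286e-02,  1.72522869e-04]), 'position': array([0.22326362, 0.60990005, 0.24046395]), 'tool_rot': array([-5.48179695e-01, -3.09318130e+00,  2.98471280e-03]), 'ft_force': array([ 0.3964921 , -0.7330985 , -1.24093117]), 'torque': array([-0.00025097,  0.03662075, -0.02778494]), 'grip_force': 0.0, 'grip_width': 1.0002131242196213}
top {'intrinsics': array([[468.77235985,   0.        , 314.38650518],
       [  0.        , 468.77235985, 240.52493502],
       [  0.        ,   0.        ,   1.        ]]), 'dist_coeffs': array([-0.0424668,  0.       ,  0.       ,  0.       ,  0.       ]), 'origin': array([0.34053843, 0.01402519, 1.26966145]), 'orientation': array([-2.10622716,  2.14872222, -0.18781809])}
gauge [([0.5714
[... 643 characters left out ...]
: array([-0.12224046,  0.        ,  0.        ,  0.        ,  0.        ]), 'origin': array([ 0.27512876, -0.96347328,  0.92486424]), 'orientation': array([-2.25633012,  0.30580623, -0.17072833])}
gauge [([0.5034, -0.0944, 0.0233], 0.65), ([0.5726, -0.1646, 0.0019], 0.6)]
crossbar [([0.4388, -0.1289, 0.0164], 0.88), ([0.5732, -0.1688, 0.0021], 0.47)]
index_tip [([0.5024, -0.0958, 0.0224], 0.68)]
cradle [([0.5448, 0.1541, -0.0005], 0.74)]
seat [([0.622, 0.147, 0.0324], 0.57)]
mark_tip [([0.5046, 0.2181, 0.0495], 0.55)]
slide_box_grey [([0.5921, 0.3812, -0.0022], 0.95)]
lens_tissue [([0.6972, -0.0022, 0.0053], 0.82), ([0.4711, -0.3847, -0.001], 0.69)]
timer [([0.4723, -0.3862, -0.0014], 0.58)]
```

View pics/top0.png

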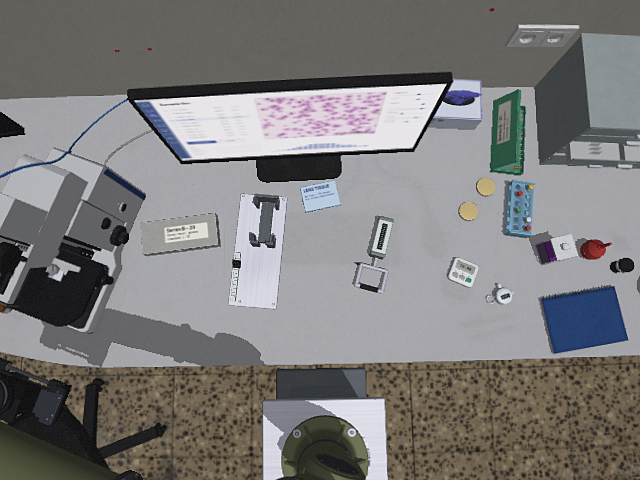

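View pics/side0.png

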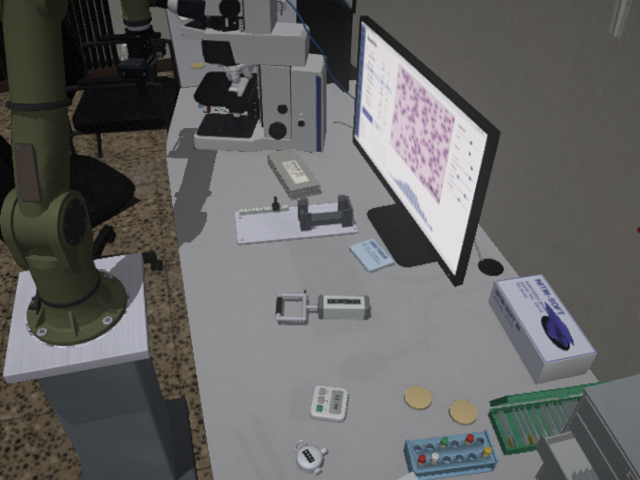

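The top picture shows the gauge housing at (380,237) with its loop at (370,278) towards the robot. The cradle plate is at (258,250), its bed at (264,220), the black marker at (236,263), and the microscope is on the left at about (60,240). The side view agrees: loop at (291,308), cradle at (296,220), microscope near (265,90). Next I'll check clearance for the first move.

```bash
cat > h.py <<'E'
import numpy as np, cv2
from scipy.spatial.transform import Rotation as R
from bench import ctrl
def cloud(c,d,m=None):
    m=m or ctrl.camera_model(c); h,w=d.shape
    u,v=np.meshgrid(np.arange(w,dtype=float),np.arange(h,dtype=float))
    n=cv2.undistortPoints(np.stack([u,v],-1).reshape(-1,1,2),m["intrinsics"],m["dist_coeffs"]).reshape(h,w,2)
    P=np.concatenate([n*d[...,None],d[...,None]],-1)
    W=P@R.from_rotvec(m["orientation"]).as_matrix().T+m["origin"]; W[d<=0]=np.nan
    return W
def to(x,y,z,yawy=None):
    """rows values to bring TCP to x,y,z with tool y axis heading yawy deg (mod 180)"""
    s=ctrl.get_state(); M=R.from_rotvec(s["tool_rot"]).as_matrix()
    t=M.T@(np.array([x,y,z])-s["position"])*1000
    a=np.degrees(np.arctan2(M[1,1],M[0,1])); out="tx %.1f ty %.1f tz %.1f"%tuple(t)
    if yawy is not None:
        dlt=(yawy-a+90)%180-90; out+=" turn %.2f"%(-dlt/5)
    print(out,"| yaw_y %.2f"%a)
E
python3 - <<'E'
from h import *
for c in ("top","side"):
    W=cloud(c,np.load(f"pics/{c}0.npy")).reshape(-1,3); W=W[~np.isnan(W[:,0])]
    print(c,"rows x 0..0.75, cols y 0.9..0.2; max z cm")
    for x in np.arange(0,.75,.05):
        print("%.2f"%x,[int(100*(W[k,2].max())) if (k:=(abs(W[:,0]-x)<.025)&(abs(W[:,1]-y)<.025)).any() else -9 for y in np.arange(.9,.15,-.05)])
m=ctrl.camera_model("wrist");print(m); to(0.47,-0.13,0.34)
E
```

```text
top rows x 0..0.75, cols y 0.9..0.2; max z cm
0.00 [-24, -24, -25, -25, -72, -73, -73, -73, -73, -73, -73, -73, -73, -74, -9]
0.05 [-24, -25, -25, -28, -73, -73, -73, -73, -73, -73, -73, -73, -73, -73, -65]
0.10 [-65, -28, -28, -73, -73, -73, -73, -73, -73, -73, -73, -73, -73, -73, -64]
0.15 [-69, -73, -73, -73, -73, -73, 39, 39, 32, -73, 68, 68, 68, 68, -65]
0.20 [-74, -9, -74, -73, -74, -73, 42, 43, 33, 64, 67, 67, 66, -9, -9]
0.25 [-9, 0, 0, 0, 0, 33, 42, 43, 33, 0, 0, 0, 0, 0, 0]
0.30 [-9, 0, 0, 0, 0, 31, 0, 0, 0, 0, 0, 0, 0, 0, 0]
0.35 [0, 0, 0, 0, 18, 19, 18, 18, 0, 0, 0, 0, 0, 0, 0]
0.40 [0, 4, 0, 18, 18, 36, 38, 19, 0, 0, 0, 0, 0, 2, 1]
0.45 [-9, -9, -9, -9, -9, 19, 45, 47, 18, 0, 0, 0, 0, 2, 2]
0.50 [-9, -9, -9, -9, -9, 19, 46, 47, 18, 0, 0, 0, 0, 5, 5]
0.55 [-9, -9, -9, -9, -9, 16, 47, 48, 10, 4, 4, 3, 3, 3, 7]
0.60 [-9, -9, -9, -9, -9, 36, 47, 47, 29, 4, 4, 4, 4, 3, 7]
0.65 [-9, -9, -9, -9, -9, 36, 45, 43, 37, 3, 4, 3, 4, 0, 1]
0.70 [-9, -9, -9, -9, -9, 36, 36, 37, 27, 0, 0, 0, 0, 0, 1]
side rows x 0..0.75, cols y 0.9..0.2; max z cm
0.00 [-25, -25, -25, -25, -28, -9, -9, -
[... 639 characters left out ...]
0, 18, 18, 22, 45, 46, 18, 0, 0, 0, 0, 5, 5]
0.55 [-9, -9, 0, 18, 18, 25, 26, 46, 10, 3, 3, 3, 3, 3, 6]
0.60 [-9, -9, -9, -9, -9, 43, 45, 46, 36, 3, 3, 4, 3, 3, 7]
0.65 [-9, -9, -9, -9, -9, 36, 45, 43, 36, 3, 3, 3, 3, 1, 6]
0.70 [-9, -9, -9, -9, -9, 36, 36, 37, 27, 0, 0, 0, 0, 0, 6]
{'intrinsics': array([[332.95827086,   0.        , 320.67121409],
       [  0.        , 332.95827086, 237.66283565],
       [  0.        ,   0.        ,   1.        ]]), 'dist_coeffs': array([-0.01223197,  0.        ,  0.        ,  0.        ,  0.        ]), 'origin': array([0.15245092, 0.63744983, 0.38482061]), 'orientation': array([2.37691103, 1.66174049, 0.23637161])}
tx -486.0 ty -610.6 tz -98.4 | yaw_y 69.91
```

```bash
python3 -m crank '[{"tx":-30,"ty":-49,"tz":-12},{"tx":-60,"ty":-98,"tz":-24},{"tx":-90,"ty":-147,"tz":-36},{"tx":-120,"ty":-196,"tz":-48},{"tx":-150,"ty":-243,"tz":-60}]'
python3 - <<'E'
from h import *
to(0.50,0.14,0.28,83.4)
E
```

```text
tx -421.4 ty -346.7 tz -38.4 turn -2.70 | yaw_y 69.91$[0]: bad value
```

```bash
python3 -m crank '[{"tx":-30,"ty":-49,"tz":-12,"turn":0},{"tx":-60,"ty":-98,"tz":-24,"turn":0},{"tx":-90,"ty":-147,"tz":-36,"turn":0},{"tx":-120,"ty":-196,"tz":-48,"turn":0},{"tx":-150,"ty":-243,"tz":-60,"turn":0}]'
python3 - <<'E'
from h import *
to(0.50,0.14,0.28,83.4)
E
```

```text
time: 1.62
position: [0.281, 0.3288, 0.3022]
tool_rot: [0.548, 3.093, 0.002]
ft_force: [0.4, -0.3, -0.0]
grip_width: 1.007
grip_force: 0.0
tx -270.5 ty -102.0 tz 22.2 turn -2.70 | yaw_y 69.89
```

```bash
python3 -m crank '[{"tx":-54,"ty":-20,"tz":4,"turn":-0.5},{"tx":-108,"ty":-40,"tz":8,"turn":-1.1},{"tx":-162,"ty":-61,"tz":13,"turn":-1.6},{"tx":-216,"ty":-81,"tz":18,"turn":-2.2},{"tx":-270,"ty":-102,"tz":22,"turn":-2.7}]'
python3 -m crank '[{"tx":0,"ty":0,"tz":0,"turn":0},{"tx":0,"ty":0,"tz":0,"turn":0}]' >/dev/null
python3 - <<'E'
from h import *
m=ctrl.camera_model("wrist"); im,d=ctrl.get_image("wrist")
cv2.imwrite("pics/w1.png",im[:,:,::-1]); np.save("pics/w1.npy",d)
print(m["origin"],R.from_rotvec(m["orientation"]).as_matrix()[:,2])
W=cloud("wrist",d,m); np.save("pics/w1W.npy",W)
for q in ("cradle","seat","mark_tip","gauge","crossbar"):
    r=ctrl.mark_of("wrist",q); print(q,[(np.round(x["xyz"],4).tolist(),round(x["confidence"],2)) for x in r[:2]])
to(.50,.14,.28,83.4)
E
```

```text
time: 2.25
position: [0.5005, 0.1409, 0.2798]
tool_rot: [0.178, 3.136, 0.001]
ft_force: [0.4, 0.8, -0.3]
grip_width: 1.002
grip_force: 0.0
[0.42393261 0.15205644 0.42274861] [ 0.27660463 -0.03206538 -0.96044869]
cradle [([0.543, 0.1565, -0.0002], 0.89)]
seat [([0.6181, 0.1496, 0.0289], 0.89)]
mark_tip [([0.5041, 0.2135, 0.0426], 0.82)]
gauge [([0.5699, -0.1658, 0.0002], 0.73), ([0.6181, 0.1481, 0.0306], 0.7)]
crossbar [([0.4331, -0.1267, 0.0172], 0.64)]
tx -1.6 ty -2.9 tz -0.2 turn 0.02 | yaw_y 83.51
```

View pics/w1.png

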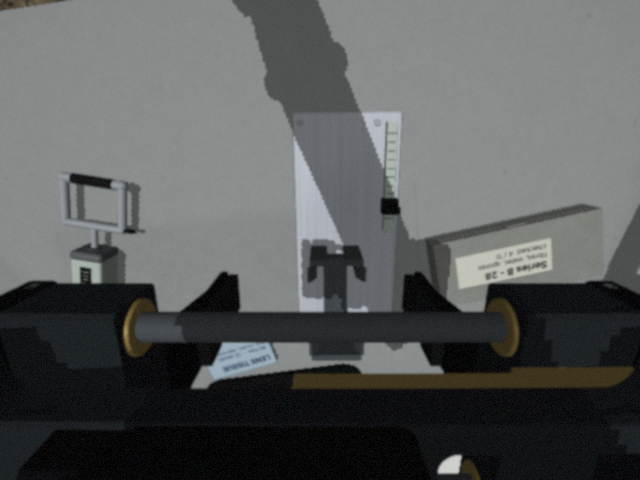

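The wrist picture shows the plate at columns 293–400 with its front edge at row 112. The marker is at (390,205), the front cheeks and posts are at (336,255), and the gauge is at the left with its crossbar at (92,181). The gripper hides the lower part. Next I'll fit the cradle from the depth points.

Run:
```python
from h import *
W1=np.load("pics/w1W.npy"); Wt=cloud("top",np.load("pics/top0.npy"))
for n,W in (("w",W1),("t",Wt)):
    P=W.reshape(-1,3); P=P[~np.isnan(P[:,0])]
    desk=P[(abs(P[:,0]-.45)<.05)&(abs(P[:,1]-.05)<.04)]; z0=np.median(desk[:,2]); print(n,"desk z",z0,desk[:,2].std())
    k=(P[:,2]>z0+.006)&(P[:,2]<z0+.016)&(abs(P[:,1]-.155)<.09)&(P[:,0]>.36)&(P[:,0]<.73)
    A=P[k]; print(len(A),"minmax",A.min(0),A.max(0))
    r=cv2.minAreaRect((A[:,:2]*1000).astype(np.float32)); print("plate rect",r)
    H=P[(P[:,2]>z0+.045)&(P[:,2]<.08)&(abs(P[:,1]-.155)<.06)&(P[:,0]>.53)&(P[:,0]<.73)]
    if len(H)>20: print("posts",cv2.minAreaRect((H[:,:2]*1000).astype(np.float32)),H[:,2].max(),len(H))
    # edges: lines fit of lateral extremes
    for sgn in (1,-1):
        pts=[]
        for x in np.arange(.41,.52 if n=="w" else .68,.006):
            b=A[abs(A[:,0]-x)<.003]
            if len(b)>8: pts.append((x,np.percentile(sgn*b[:,1],98)*sgn))
        pts=np.array(pts); c=np.polyfit(pts[:,0],pts[:,1],1); print(sgn,"angle",np.degrees(np.arctan(c[0])),"y@.545",np.polyval(c,.545),np.abs(np.polyval(c,pts[:,0])-pts[:,1]).max())
```

```text
w desk z 0.3533780054699724 0.16363115442522108
17286 minmax [0.45870909 0.07820342 0.35937837] [0.50927773 0.21441022 0.36937785]
plate rect ((471.53302001953125, 147.71292114257812), (139.02166748046875, 34.28824996948242), 72.03795623779297)
1 angle 70.37020324896994 y@.545 0.3479896225112431 0.05625065190024478
-1 angle 73.00614863002265 y@.545 0.35489112369064046 0.02544489680122028
t desk z -1.3348117904987689e-05 0.002424978837823499
3914 minmax [0.3622484  0.06518855 0.00598707] [0.72414255 0.2439011  0.01598305]
plate rect ((544.044677734375, 153.5717010498047), (178.00686645507812, 362.05401611328125), 89.21207427978516)
posts ((618.3204345703125, 146.62420654296875), (67.57331085205078, 134.9229278564453), 83.87103271484375) 0.07401742735034444 303
1 angle -3.9259587489491254 y@.545 0.22810712651199427 0.018326422790004543
-1 angle -5.8209638973579505 y@.545 0.1056094938552837 0.012276671357754315
```

```bash
cat >> h.py <<'E'
def ray(uv,z,m):
    n=cv2.undistortPoints(np.array(uv,float).reshape(-1,1,2),m["intrinsics"],m["dist_coeffs"]).reshape(-1,2)
    D=np.c_[n,np.ones(len(n))]@R.from_rotvec(m["orientation"]).as_matrix().T
    return m["origin"]+D*((z-m["origin"][2])/D[:,2])[:,None]
def edge(g,fixed,lo,hi,vert=True):
    """strongest gradient along columns lo..hi (vert) for each row in fixed, subpixel; returns uv"""
    out=[]
    for f in fixed:
        p=(g[f,lo:hi] if vert else g[lo:hi,f]).astype(float); q=abs(np.gradient(p)); i=int(q.argmax())
        if 0<i<len(q)-1:
            a,b,c=q[i-1:i+2]; i=i+0.5*(a-c)/(a-2*b+c-1e-9)
        out.append((lo+i,f) if vert else (f,lo+i))
    return np.array(out)
def fit(uv,z,m):
    P=ray(uv,z,m)[:,:2].astype(np.float32)
    l=cv2.fitLine(P,cv2.DIST_HUBER,0,.01,.01).ravel(); a=np.degrees(np.arctan2(l[1],l[0]))
    n=np.array([-l[1],l[0]]); res=np.abs((P-l[2:])@n)
    return l[:2],l[2:],a,np.median(res)
E
python3 - <<'E'
from h import *
im=cv2.imread("pics/w1.png"); g=cv2.GaussianBlur(cv2.cvtColor(im,cv2.COLOR_BGR2GRAY),(3,3),0)
m=ctrl.camera_model("wrist")
L=fit(edge(g,range(150,300,3),287,308),.010,m); Rr=fit(edge(g,range(125,225,3),393,408),.010,m); F=fit(edge(g,range(300,396,3),105,120,False),.010,m)
for e in (L,Rr,F): print(e)
# intersections
def X(a,b): 
    t=np.linalg.solve(np.c_[a[0],-b[0]],b[1]-a[1]); return a[1]+t[0]*a[0]
c1,c2=X(L,F),X(Rr,F); print("front corners",c1,c2,np.linalg.norm(c1-c2))
ang=np.radians((L[2]+Rr[2])/2 if abs(L[2])<45 else 0); 
fm=(c1+c2)/2; print("angle",np.degrees(ang));
E
```

```text
(array([ 0.9971332 , -0.07566604], dtype=float32), array([0.55123794, 0.10936275], dtype=float32), np.float32(-4.339493), np.float32(0.0014430525))
(array([ 0.9977753 , -0.06666603], dtype=float32), array([0.47607887, 0.24275325], dtype=float32), np.float32(-3.822517), np.float32(0.00079069845))
(array([0.10545134, 0.99442446], dtype=float32), array([0.3935171 , 0.17417216], dtype=float32), np.float32(83.94682), np.float32(0.00015959021))
front corners [0.38795844 0.12175298] [0.4013193  0.24774829] 0.12670174
angle -4.081005
```

Run:
```python
from h import *
P=np.concatenate([cloud(c,np.load(f"pics/{c}0.npy")).reshape(-1,3) for c in("top","side")])
for y in np.arange(-.2,.36,.08):
    k=(abs(P[:,1]-y)<.04)&(P[:,2]>.12)&(P[:,0]>.5); print("%.2f"%y, np.percentile(P[k,0],1) if k.any() else None)
to(.68,.145,.25,84)
```

```text
-0.20 0.7795613833462971
-0.12 0.7765669325093947
-0.04 0.7735756624857357
0.04 0.7706937212070815
0.12 0.7675583061375811
0.20 0.7648260146400087
0.28 0.7622486621267799
0.36 0.7586791166863531
tx -179.8 ty 22.4 tz 29.8 turn -0.10 | yaw_y 83.51
```

```bash
python3 -m crank '[{"tx":-45,"ty":6,"tz":8,"turn":0},{"tx":-90,"ty":12,"tz":15,"turn":0},{"tx":-135,"ty":18,"tz":23,"turn":-0.1},{"tx":-165,"ty":22,"tz":30,"turn":-0.1},{"tx":-165,"ty":22,"tz":30,"turn":-0.1}]'
python3 - <<'E'
from h import *
m=ctrl.camera_model("wrist"); im,d=ctrl.get_image("wrist")
cv2.imwrite("pics/w2.png",im[:,:,::-1]); np.save("pics/w2W.npy",cloud("wrist",d,m)); np.save("pics/w2m.npy",m)
for q in ("cradle","seat","mark_tip"):
  for f in (ctrl.mark_of,):
    r=f("wrist",q); print(q,[(np.round(x["xyz"],4).tolist(),round(x["confidence"],2)) for x in r[:2]])
E
```

```text
time: 3.42
position: [0.6664, 0.1451, 0.2475]
tool_rot: [-0.167, -3.135, 0.003]
ft_force: [0.2, -0.2, -0.1]
grip_width: 0.998
grip_force: 0.0
cradle [([0.5439, 0.1555, -0.001], 0.95), ([0.6972, -0.0014, 0.0005], 0.29)]
seat [([0.6199, 0.1507, 0.0291], 0.64)]
mark_tip [([0.5044, 0.2126, 0.0468], 0.67)]
```

View pics/w2.png

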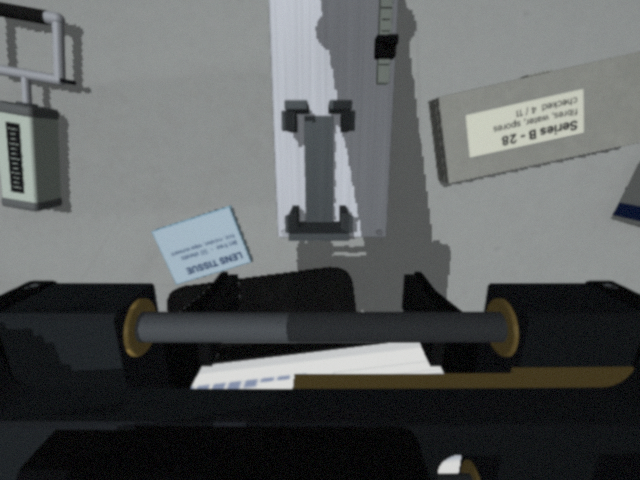

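The wrist picture shows the whole bed: columns 304–335, rows 115–222. The front posts are at (297,115) and (342,115), the rear posts at (297,220) and (345,220), and the plate's rear edge is at row 237. The marker is at (385,45) and the gauge housing is at upper left, around (30,155).

Run:
```python
from h import *
im=cv2.imread("pics/w2.png"); g0=cv2.cvtColor(im,cv2.COLOR_BGR2GRAY); g=cv2.GaussianBlur(g0,(3,3),0)
m=np.load("pics/w2m.npy",allow_pickle=True).item()
L=fit(edge(g,range(138,200,2),297,311),.030,m); Q=fit(edge(g,range(138,200,2),327,341),.030,m)
Pr=fit(edge(g,range(362,385,2),230,244,False),.010,m); PL=fit(edge(g,range(20,180,3),264,285),.010,m)
for n,e in zip(("bedL","bedR","rear","plateL"),(L,Q,Pr,PL)): print(n,e)
a=np.radians(-6.0); u=np.array([np.cos(a),np.sin(a)]); v=np.array([-u[1],u[0]])
for e in (L,Q,PL): print("lateral coord",e[1]@v, "long",e[1]@u)
print("rear long",Pr[1]@u, "seat long est = rear-0.080:",Pr[1]@u-.080)
big=cv2.resize(im[85:250,255:400],None,fx=4,fy=4,interpolation=cv2.INTER_CUBIC); cv2.imwrite("pics/w2c.png",big)
for s in ([.62,.147],[.6199,.1507]): print("seat", np.array(s)@u, np.array(s)@v)
W=np.load("pics/w2W.npy"); P=W.reshape(-1,3); H=P[(P[:,2]>.055)&(P[:,2]<.085)&(abs(P[:,1]-.15)<.06)&(P[:,0]>.53)&(P[:,0]<.72)]
r=cv2.minAreaRect((H[:,:2]*1000).astype(np.float32)); print(r,len(H)); c=np.array(r[0])/1000; print("posts ctr",c@u,c@v)
```

```text
bedL (array([ 0.99530804, -0.09675708], dtype=float32), array([0.61725205, 0.13320714], dtype=float32), np.float32(-5.552459), np.float32(9.408069e-05))
bedR (array([ 0.9944633 , -0.10508446], dtype=float32), array([0.6083561 , 0.16599156], dtype=float32), np.float32(-6.032032), np.float32(0.00036012838))
rear (array([0.07514689, 0.9971725 ], dtype=float32), array([0.70560515, 0.20342764], dtype=float32), np.float32(85.69033), np.float32(0.00053076504))
plateL (array([ 0.99455684, -0.10419536], dtype=float32), array([0.5212027, 0.1095091], dtype=float32), np.float32(-5.9808097), np.float32(0.00012995308))
lateral coord 0.19699782811618088 long 0.5999467426197768
lateral coord 0.2286727706482164 long 0.5876726370903786
lateral coord 0.16338970881791648 long 0.5069006631428937
rear long 0.6804757915672718 seat long est = rear-0.080: 0.6004757915672718
seat 0.6012378910279843 0.2110023658450813
seat 0.6007516835243573 0.21467164401161717
((620.8064575195312, 147.64004516601562), (67.49433898925781, 133.43099975585938), 84.26643371582031) 1986
posts ctr 0.6019730277512171 0.2117232025419157
```

View pics/w2c.png

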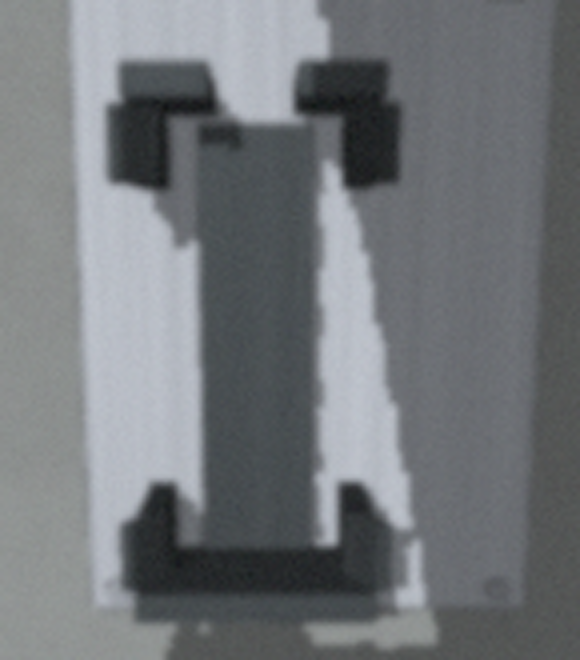

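Bed edges give a seat at about (0.620, 0.1485) with cradle yaw −5.9°. Next, a look at the gauge from above.

```bash
python3 -m crank '[{"tx":4,"ty":-60,"tz":0,"turn":0.4},{"tx":6,"ty":-121,"tz":0,"turn":0.8},{"tx":8,"ty":-182,"tz":0,"turn":1.2},{"tx":10,"ty":-243,"tz":0,"turn":1.6},{"tx":12,"ty":-304,"tz":0,"turn":2.0}]'
python3 -m crank '[{"tx":0,"ty":-18,"tz":0,"turn":0},{"tx":0,"ty":-18,"tz":0,"turn":0}]'
python3 - <<'E'
from h import *
m=ctrl.camera_model("wrist"); im,d=ctrl.get_image("wrist")
cv2.imwrite("pics/w3.png",im[:,:,::-1]); np.save("pics/w3W.npy",cloud("wrist",d,m)); np.save("pics/w3m.npy",m)
for q in ("gauge","crossbar","index_tip"):
    r=ctrl.mark_of("wrist",q); print(q,[(np.round(x["xyz"],4).tolist(),round(x["confidence"],2)) for x in r[:2]])
to(.57,-.166,.2,73.5)
E
```

```text
time: 4.25
position: [0.6206, -0.157, 0.2509]
tool_rot: [0.44, 3.109, 0.003]
ft_force: [1.0, 0.1, -0.1]
grip_width: 1.0
grip_force: 0.0
time: 4.5
position: [0.6157, -0.1742, 0.2505]
tool_rot: [0.443, 3.109, 0.002]
ft_force: [0.9, 0.8, -0.9]
grip_width: 0.995
grip_force: 0.0
gauge [([0.573, -0.1663, -0.0009], 0.91)]
crossbar [([0.4352, -0.125, 0.0164], 0.86)]
index_tip [([0.5045, -0.096, 0.0232], 0.97)]
tx 46.6 ty -9.2 tz 49.5 turn 0.13 | yaw_y 74.16
```

View pics/w3.png

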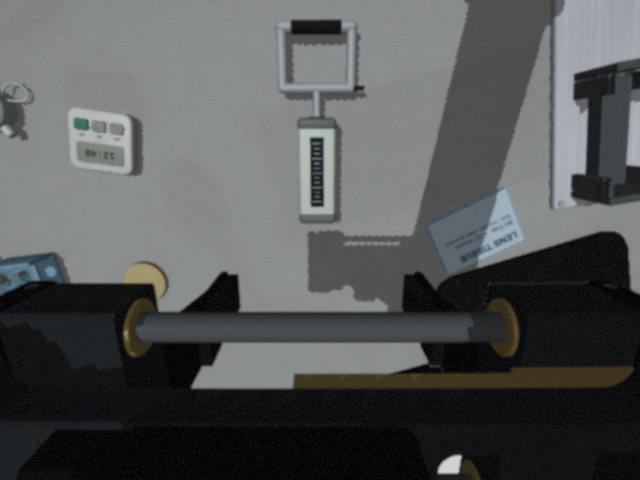

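The housing is at columns 299–337, rows 118–222, the crossbar at (316,27) and the side pointer at (361,89). The gauge is nearly aligned with the tool.

Run:
```python
from h import *
im=cv2.imread("pics/w3.png"); g=cv2.GaussianBlur(cv2.cvtColor(im,cv2.COLOR_BGR2GRAY),(3,3),0)
m=np.load("pics/w3m.npy",allow_pickle=True).item()
L=fit(edge(g,range(132,206,2),292,308),.040,m); Q=fit(edge(g,range(132,206,2),328,343),.040,m)
B=fit(edge(g,range(304,332,2),216,228,False),.03,m); T=fit(edge(g,range(304,332,2),112,124,False),.04,m)
for n,e in zip("LQBT",(L,Q,B,T)): print(n,e)
a=np.radians((L[2]+Q[2])/2); u=np.array([np.cos(a),np.sin(a)]); v=np.array([-u[1],u[0]])
la=(L[1]@v,Q[1]@v); print("ang",np.degrees(a),"lat",la,"front long",T[1]@u,"rear",B[1]@u, B[1]@u-T[1]@u)
c=u*(T[1]@u+.055)+v*np.mean(la); print("origin from front",c)
print(edge(g,range(304,332,8),205,228,False))
to(c[0],c[1],.15,np.degrees(a)+90)
```

```text
L (array([ 0.9607362, -0.2774633], dtype=float32), array([ 0.57220453, -0.18313192], dtype=float32), np.float32(-16.108864), np.float32(0.00011620862))
Q (array([ 0.9607308 , -0.27748215], dtype=float32), array([ 0.571389, -0.145933], dtype=float32), np.float32(-16.10999), np.float32(2.895908e-05))
B (array([0.28311774, 0.95908517], dtype=float32), array([ 0.62773794, -0.1800914 ], dtype=float32), np.float32(73.55363), np.float32(3.383361e-05))
T (array([0.2999533 , 0.95395386], dtype=float32), array([ 0.5197635 , -0.14871377], dtype=float32), np.float32(72.5452), np.float32(0.000450771))
ang -16.109425 lat (np.float32(-0.017169833), np.float32(0.018342122)) front long 0.54061824 rear 0.65305936 0.11244112
origin from front [ 0.57239306 -0.16470468]
[[304.         213.88888889]
 [312.         205.78571429]
 [320.         205.        ]
 [328.         213.86363636]]
tx 44.7 ty -7.3 tz 99.5 turn 0.05 | yaw_y 74.16
```

```bash
python3 -m crank '[{"tx":12,"ty":-2,"tz":50,"turn":0},{"tx":24,"ty":-4,"tz":100,"turn":0},{"tx":36,"ty":-6,"tz":145,"turn":0},{"tx":44,"ty":-7,"tz":175,"turn":0.1},{"tx":44.5,"ty":-7.3,"tz":190,"turn":0.1}]'
python3 -m crank '[{"tx":0,"ty":0,"tz":0,"turn":0}]' >/dev/null
python3 - <<'E'
from h import *
to(.573,-.165,.025,73.9)
E
```

```text
time: 5.32
position: [0.571, -0.1656, 0.0577]
tool_rot: [-0.449, -3.107, -0.001]
ft_force: [0.4, -0.1, 0.2]
grip_width: 0.997
grip_force: 0.0
tx -0.4 ty 2.0 tz 34.1 turn -0.08 | yaw_y 73.51
```

```bash
python3 -m crank '[{"tx":0,"ty":1.5,"tz":12,"turn":-0.1},{"tx":0,"ty":1.5,"tz":24,"turn":-0.1},{"tx":0,"ty":1.5,"tz":32,"turn":-0.1},{"tx":0,"ty":1.5,"tz":34,"turn":-0.1},{"tx":0,"ty":1.5,"tz":34,"turn":-0.1}]'
python3 -m crank '[{"tx":0,"ty":0,"tz":0,"turn":0},{"tx":0,"ty":0,"tz":0,"turn":0},{"tx":0,"ty":0,"tz":0,"turn":0},{"tx":0,"ty":0,"tz":0,"turn":0},{"tx":0,"ty":0,"tz":0,"turn":0}]' 36 25
python3 -m crank '[{"tx":0,"ty":0,"tz":0,"turn":0},{"tx":0,"ty":0,"tz":0,"turn":0}]'
python3 - <<'E'
from h import *
m=ctrl.camera_model("wrist"); im,d=ctrl.get_image("wrist"); to(.573,-.165,.025,73.9)
cv2.imwrite("pics/w4.png",im[:,:,::-1]); np.save("pics/w4m.npy",m)
for q in ("gauge","crossbar","index_tip"):
    r=ctrl.mark_of("wrist",q); print(q,[(np.round(x["xyz"],4).tolist(),round(x["confidence"],2)) for x in r[:2]])
E
```

```text
time: 6.08
position: [0.5722, -0.1667, 0.0255]
tool_rot: [0.44, 3.111, -0.0]
ft_force: [1.1, 0.9, 0.4]
grip_width: 0.999
grip_force: 0.0
time: 6.7
position: [0.5722, -0.1665, 0.0256]
tool_rot: [0.44, 3.111, 0.0]
ft_force: [0.2, -0.5, -0.6]
grip_width: 0.517
grip_force: 0.0
time: 6.95
position: [0.5722, -0.1663, 0.0256]
tool_rot: [0.44, 3.111, 0.001]
ft_force: [0.4, 0.5, -0.6]
grip_width: 0.458
grip_force: 25.0
tx -0.4 ty 1.4 tz 0.6 turn 0.00 | yaw_y 73.91
gauge [([0.5713, -0.1646, -0.0003], 0.69)]
crossbar []
index_tip [([0.5075, -0.0946, 0.0203], 0.74)]
```

View pics/w4.png

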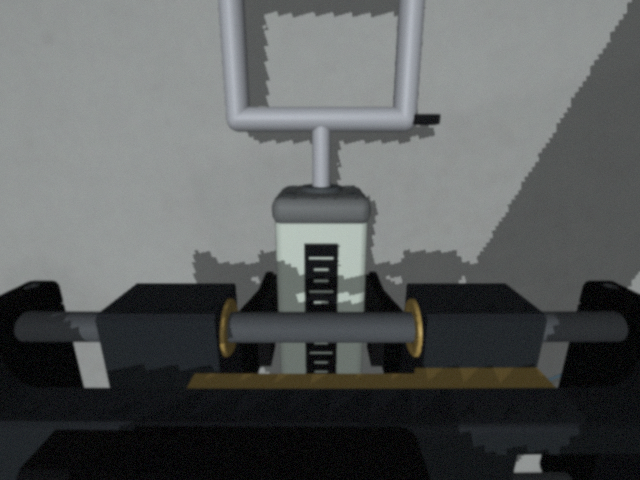

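The gauge is gripped at 39.8 mm, housing centred at column 321, front cap at rows 187–222. I'll measure the offset between vision and TCP now that the fingers have centred it.

Run:
```python
from h import *
im=cv2.imread("pics/w4.png"); g=cv2.GaussianBlur(cv2.cvtColor(im,cv2.COLOR_BGR2GRAY),(3,3),0)
m=np.load("pics/w4m.npy",allow_pickle=True).item(); s=ctrl.get_state()
L=fit(edge(g,range(226,262,2),265,290),.040,m); Q=fit(edge(g,range(226,262,2),355,372),.040,m)
C=fit(edge(g,range(285,360,5),214,230,False),.040,m)
T=fit(edge(g,range(285,360,5),178,195,False),.030,m)
M=R.from_rotvec(s["tool_rot"]).as_matrix()
for n,e in zip("LQCT",(L,Q,C,T)): print(n,e[2],e[3],"in tool mm",(M.T@(np.r_[e[1],.04]-s["position"])*1000).round(1))
m3=np.load("pics/w3m.npy",allow_pickle=True).item()
g3=cv2.GaussianBlur(cv2.cvtColor(cv2.imread("pics/w3.png"),cv2.COLOR_BGR2GRAY),(3,3),0)
```

```text
L -17.93943 0.00011375763 in tool mm [ 37.2 -16.9 -14.4]
Q -16.259695 1.8228606e-05 in tool mm [ 36.2  18.9 -14.4]
C 73.868904 5.562557e-06 in tool mm [ 44.5  -1.5 -14.4]
T 73.74808 0.0003768336 in tool mm [ 58.1  -1.7 -14.4]
```

Run:
```python
from h import *
s=ctrl.get_state(); M=R.from_rotvec(s["tool_rot"]).as_matrix()
m3=np.load("pics/w3m.npy",allow_pickle=True).item()
g3=cv2.GaussianBlur(cv2.cvtColor(cv2.imread("pics/w3.png"),cv2.COLOR_BGR2GRAY),(3,3),0)
for lo,hi in ((122,134),(208,219)):
    uv=np.r_[edge(g3,range(303,309),lo,hi,False),edge(g3,range(326,333),lo,hi,False)]; e=fit(uv,.04,m3)
    print(uv[:,1].round(1),(M.T@(np.r_[e[1],.04]-s["position"])*1000).round(1))
```

```text
[128.2 128.2 128.2 128.2 128.3 128.3 128.2 128.2 128.3 128.2 128.2 128.2
 128.3] [ 44.    2.1 -14.4]
[213.9 213.9 213.9 213.9 213.9 213.8 213.9 213.9 213.9 213.9 213.9 213.8
 213.8] [-44.3   4.2 -14.4]
```

```bash
python3 -m crank '[{"tx":0,"ty":0,"tz":-15,"turn":0},{"tx":0,"ty":0,"tz":-50,"turn":0},{"tx":0,"ty":0,"tz":-90,"turn":0},{"tx":0,"ty":0,"tz":-120,"turn":0},{"tx":0,"ty":0,"tz":-130,"turn":0}]'
python3 - <<'E'
from h import *
to(.620,.1473,.155,84.1)
E
```

```text
time: 7.78
position: [0.5729, -0.1673, 0.158]
tool_rot: [0.44, 3.107, -0.0]
ft_force: [0.3, -0.2, -4.1]
grip_width: 0.454
grip_force: 25.0
tx 42.2 ty 315.3 tz 3.0 turn -2.05 | yaw_y 73.87
```

```bash
python3 -m crank '[{"tx":5,"ty":35,"tz":0,"turn":-0.2},{"tx":12,"ty":90,"tz":0,"turn":-0.6},{"tx":19,"ty":145,"tz":0,"turn":-1.0},{"tx":27,"ty":200,"tz":0,"turn":-1.4},{"tx":34,"ty":255,"tz":0,"turn":-1.8}]'
python3 -m crank '[{"tx":0,"ty":40,"tz":0,"turn":-0.2},{"tx":0,"ty":55,"tz":0,"turn":-0.2},{"tx":0,"ty":58,"tz":0,"turn":-0.2},{"tx":0,"ty":58,"tz":0,"turn":-0.2}]'
python3 - <<'E'
from h import *
to(.620,.1473,.085,84.1)
E
```

```text
time: 8.4
position: [0.6094, 0.0893, 0.1544]
tool_rot: [-0.193, -3.134, 0.001]
ft_force: [0.5, 0.2, -3.7]
grip_width: 0.458
grip_force: 25.0
time: 8.9
position: [0.6173, 0.143, 0.1553]
tool_rot: [-0.171, -3.137, 0.003]
ft_force: [0.6, -0.1, -3.8]
grip_width: 0.458
grip_force: 25.0
tx -2.2 ty 4.7 tz 70.3 turn -0.07 | yaw_y 83.75
```

```bash
python3 -m crank '[{"tx":-2,"ty":4.5,"tz":15,"turn":-0.1},{"tx":-2,"ty":4.5,"tz":35,"turn":-0.1},{"tx":-2,"ty":4.5,"tz":50,"turn":-0.1},{"tx":-2,"ty":4.5,"tz":52,"turn":-0.1},{"tx":-2,"ty":4.5,"tz":52,"turn":-0.1}]'
python3 - <<'E'
from h import *
m=ctrl.camera_model("wrist"); im,d=ctrl.get_image("wrist"); to(.620,.1473,.0556,84.1)
cv2.imwrite("pics/w5.png",im[:,:,::-1]); np.save("pics/w5m.npy",m)
E
```

```text
time: 9.52
position: [0.6199, 0.1496, 0.1035]
tool_rot: [0.154, 3.138, -0.0]
ft_force: [0.3, -0.4, -3.6]
grip_width: 0.459
grip_force: 25.0
tx 0.1 ty -2.4 tz 48.4 turn 0.06 | yaw_y 84.39
```

View pics/w5.png

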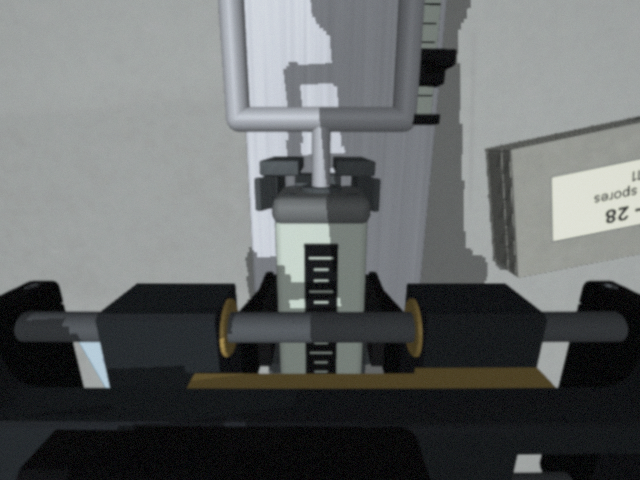

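The gauge is over the posts. The cheeks show at columns 262–376 around row 165 and the gauge shaft is at column 320. I'll measure the centring directly.

Run:
```python
from h import *
g=cv2.cvtColor(cv2.imread("pics/w5.png"),cv2.COLOR_BGR2GRAY)
print([int(x) for x in g[163:169,255:385].mean(0)])
print([int(x) for x in g[198:206,250:278].mean(0)],[int(x) for x in g[198:206,362:386].mean(0)])
s=ctrl.get_state(); print(s["position"].round(4)); to(.620,.1473,.0556,84.1)
```

```text
[207, 206, 204, 192, 157, 116, 94, 91, 89, 91, 89, 89, 90, 91, 92, 92, 91, 94, 93, 92, 92, 92, 90, 90, 91, 90, 91, 91, 92, 91, 92, 91, 90, 90, 89, 90, 89, 89, 89, 88, 88, 85, 73, 55, 40, 33, 37, 50, 80, 104, 116, 121, 122, 123, 124, 123, 123, 129, 142, 154, 164, 171, 177, 181, 185, 186, 187, 180, 163, 135, 109, 100, 93, 90, 92, 108, 119, 108, 80, 52, 39, 41, 48, 49, 51, 51, 50, 49, 51, 52, 53, 52, 51, 54, 52, 54, 54, 54, 51, 52, 51, 51, 51, 52, 51, 53, 52, 50, 50, 52, 50, 51, 51, 50, 50, 51, 50, 50, 52, 65, 90, 111, 120, 120, 120, 121, 122, 120, 118, 119]
[180, 199, 209, 209, 190, 145, 102, 83, 82, 79, 70, 59, 54, 51, 51, 51, 51, 50, 50, 52, 52, 52, 56, 66, 81, 90, 96, 99] [62, 61, 61, 58, 57, 54, 49, 46, 41, 40, 41, 44, 47, 48, 49, 48, 61, 87, 108, 117, 121, 122, 125, 124]
[0.6203 0.1497 0.104 ]
tx 0.1 ty -2.4 tz 48.4 turn 0.06 | yaw_y 84.39
```

Run:
```python
from h import *
m=np.load("pics/w5m.npy",allow_pickle=True).item(); s=ctrl.get_state(); M=R.from_rotvec(s["tool_rot"]).as_matrix()
for z,uv in ((.066,[[259.3,165],[374.8,165],[302.5,165],[333.5,165]]),(.069,[[255.3,202],[379,202]])):
    P=ray(uv,z,m); print(((P-s["position"])@M*1000).round(1))
g=cv2.GaussianBlur(cv2.cvtColor(cv2.imread("pics/w5.png"),cv2.COLOR_BGR2GRAY),(3,3),0)
for a,b in ((268,284),(360,374)): print(((ray(edge(g,range(226,262,6),a,b),s["position"][2]+.0145,m)-s["position"])@M*1000).round(1)[:,:2].tolist())
```

```text
[[ 63.8 -32.   38. ]
 [ 63.8  29.4  38. ]
 [ 63.8  -9.   38. ]
 [ 63.8   7.5  38. ]]
[[ 44.4 -34.6  35. ]
 [ 44.5  32.1  35. ]]
[[43.6, -18.0], [41.1, -18.0], [38.6, -18.0], [36.1, -18.0], [33.6, -18.0], [31.0, -16.9]]
[[43.6, 19.3], [41.1, 19.2], [38.6, 19.3], [36.1, 19.4], [33.6, 19.3], [31.0, 19.2]]
```

```bash
python3 -m crank '[{"tx":0,"ty":-2,"tz":3,"turn":0.1},{"tx":0,"ty":-2,"tz":10,"turn":0.1},{"tx":0,"ty":-2,"tz":20,"turn":0.1},{"tx":0,"ty":-2,"tz":25,"turn":0.1},{"tx":0,"ty":-2,"tz":30,"turn":0.1}]'
python3 -m crank '[{"tx":0,"ty":0,"tz":3,"turn":0},{"tx":0,"ty":0,"tz":6,"turn":0},{"tx":0,"ty":0,"tz":9,"turn":0},{"tx":0,"ty":0,"tz":12,"turn":0},{"tx":0,"ty":0,"tz":12,"turn":0}]'
python3 - <<'E'
from h import *
to(.620,.1473,.0556,84.1)
E
```

```text
time: 10.2
position: [0.6195, 0.1478, 0.073]
tool_rot: [-0.167, -3.137, 0.0]
ft_force: [-0.2, 0.3, -3.6]
grip_width: 0.458
grip_force: 25.0
time: 10.82
position: [0.6194, 0.1477, 0.0613]
tool_rot: [-0.167, -3.137, 0.0]
ft_force: [-0.4, -0.4, -3.8]
grip_width: 0.456
grip_force: 25.0
tx -0.6 ty -0.4 tz 5.7 turn -0.04 | yaw_y 83.90
```

```bash
python3 -m crank '[{"tx":0,"ty":0,"tz":1.5,"turn":0},{"tx":0,"ty":0,"tz":3,"turn":0},{"tx":0,"ty":0,"tz":4.5,"turn":0},{"tx":0,"ty":0,"tz":4.5,"turn":0}]'
python3 -m crank '[{"tx":0,"ty":0,"tz":0.7,"turn":0},{"tx":0,"ty":0,"tz":1.2,"turn":0},{"tx":0,"ty":0,"tz":1.2,"turn":0}]'
```

```text
time: 11.32
position: [0.6195, 0.1477, 0.0569]
tool_rot: [-0.167, -3.137, -0.0]
ft_force: [0.1, -0.2, -3.3]
grip_width: 0.458
grip_force: 25.0
time: 11.7
position: [0.6196, 0.1477, 0.0558]
tool_rot: [-0.167, -3.137, -0.0]
ft_force: [-0.1, 0.7, -3.6]
grip_width: 0.456
grip_force: 25.0
```

```bash
python3 -m crank '[{"tx":0,"ty":0,"tz":0.4,"turn":0},{"tx":0,"ty":0,"tz":0.8,"turn":0},{"tx":0,"ty":0,"tz":0.8,"turn":0}]'
python3 -m crank '[{"tx":0,"ty":0,"tz":0.5,"turn":0},{"tx":0,"ty":0,"tz":0.8,"turn":0},{"tx":0,"ty":0,"tz":0.8,"turn":0}]'
```

```text
time: 12.08
position: [0.6197, 0.1477, 0.0556]
tool_rot: [0.167, 3.137, 0.001]
ft_force: [-2.3, -0.1, 2.1]
grip_width: 0.453
grip_force: 25.0
time: 12.45
position: [0.6197, 0.1477, 0.0555]
tool_rot: [-0.167, -3.137, -0.001]
ft_force: [-3.9, -0.8, 6.5]
grip_width: 0.456
grip_force: 25.0
```

```bash
python3 -m crank '[{"tx":0,"ty":0,"tz":0,"turn":0},{"tx":0,"ty":0,"tz":0,"turn":0},{"tx":0,"ty":0,"tz":0,"turn":0},{"tx":0,"ty":0,"tz":0,"turn":0}]' 58
python3 -m crank '[{"tx":0,"ty":0,"tz":-8,"turn":0},{"tx":0,"ty":0,"tz":-25,"turn":0},{"tx":0,"ty":0,"tz":-50,"turn":0},{"tx":0,"ty":0,"tz":-80,"turn":0},{"tx":0,"ty":0,"tz":-105,"turn":0}]'
python3 - <<'E'
from h import *
print(ctrl.get_state()["joint_positions"].round(2)); to(.4793,.1624,.16)
E
```

```text
time: 12.95
position: [0.6197, 0.1478, 0.0541]
tool_rot: [0.167, 3.137, -0.0]
ft_force: [0.8, 0.4, 0.1]
grip_width: 0.66
grip_force: 0.0
time: 13.58
position: [0.6203, 0.1477, 0.1621]
tool_rot: [0.167, 3.135, 0.002]
ft_force: [-0.2, -0.1, -0.2]
grip_width: 0.671
grip_force: 0.0
[-0.66  0.36  0.49  1.6  -0.18  1.22  1.32]
tx 141.8 ty -0.4 tz 1.8 | yaw_y 83.89
```

```bash
python3 -m crank '[{"tx":28,"ty":0,"tz":0,"turn":2},{"tx":56,"ty":0,"tz":0,"turn":4},{"tx":84,"ty":0,"tz":0,"turn":6},{"tx":112,"ty":0,"tz":0,"turn":8},{"tx":141,"ty":0,"tz":0,"turn":10}]' 60
python3 -m crank '[{"tx":0,"ty":0,"tz":0,"turn":2},{"tx":0,"ty":0,"tz":0,"turn":4},{"tx":0,"ty":0,"tz":0,"turn":6},{"tx":0,"ty":0,"tz":0,"turn":8},{"tx":0,"ty":0,"tz":0,"turn":8}]'
python3 - <<'E'
from h import *
m=ctrl.camera_model("wrist"); im,d=ctrl.get_image("wrist"); to(.4793,.1624,.05,-6)
cv2.imwrite("pics/w6.png",im[:,:,::-1]); np.save("pics/w6m.npy",m)
ctrl.get_image("top"); ctrl.get_image("side")
for q in ("gauge","crossbar","index_tip","mark_tip"):
  for c in ("wrist","top","side"):
    r=ctrl.mark_of(c,q); print(c,q,[(np.round(x["xyz"],4).tolist(),round(x["confidence"],2)) for x in r[:2]])
E
```

```text
time: 14.2
position: [0.479, 0.1628, 0.1606]
tool_rot: [1.485, 2.767, 0.003]
ft_force: [-0.9, -0.2, 0.6]
grip_width: 0.69
grip_force: 0.0
time: 14.82
position: [0.4799, 0.1627, 0.1605]
tool_rot: [2.335, 2.102, 0.003]
ft_force: [1.4, -0.1, -0.5]
grip_width: 0.693
grip_force: 0.0
tx -0.5 ty -0.6 tz 110.3 turn 0.02 | yaw_y -5.92
wrist gauge [([0.6191, 0.1485, 0.0283], 0.74)]
top gauge [([0.618, 0.1477, 0.0312], 0.9)]
side gauge [([0.6195, 0.145, 0.029], 0.95)]
wrist crossbar [([0.4789, 0.1669, 0.048], 0.89)]
top crossbar [([0.6974, -0.0023, -0.0003], 0.19)]
side crossbar [([0.4826, 0.1618, 0.0457], 0.69)]
wrist index_tip [([0.5401, 0.2044, 0.0513], 0.81)]
top index_tip []
side index_tip [([0.539, 0.2075, 0.0491], 0.7)]
wrist mark_tip [([0.5051, 0.2143, 0.0465], 0.94)]
top mark_tip []
side mark_tip [([0.5063, 0.2174, 0.0518], 0.55)]
```

View pics/w6.png

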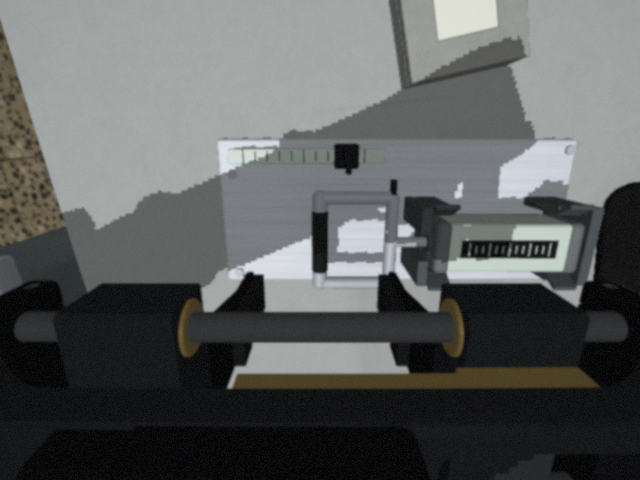

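The gauge is seated between the posts. The crossbar is at column 320 (rows 195–285), the index tip at (394,182) and the mark tip at (348,172), so about 35 mm remain. I'll narrow the opening so one finger fits inside the loop, then descend.

```bash
python3 -m crank '[{"tx":0,"ty":-0.5,"tz":15,"turn":0},{"tx":0,"ty":-0.5,"tz":30,"turn":0},{"tx":0,"ty":-0.5,"tz":50,"turn":0},{"tx":0,"ty":-0.5,"tz":58,"turn":0},{"tx":0,"ty":-0.5,"tz":60,"turn":0}]' 44
python3 - <<'E'
from h import *
to(.4793,.1624,.05,-6)
m=ctrl.camera_model("wrist"); im,d=ctrl.get_image("wrist")
cv2.imwrite("pics/w7.png",im[:,:,::-1]); np.save("pics/w7m.npy",m)
g=cv2.cvtColor(im,cv2.COLOR_RGB2GRAY)
s=ctrl.get_state();M=R.from_rotvec(s["tool_rot"]).as_matrix()
for q in ("crossbar","index_tip","mark_tip"):
    r=ctrl.mark_of("wrist",q); print(q,[(np.round(x["xyz"],4).tolist(),((np.array(x["xyz"])-s["position"])@M*1000).round(1).tolist(),round(x["confidence"],2)) for x in r[:1]])
E
```

```text
time: 16.2
position: [0.4785, 0.1624, 0.0984]
tool_rot: [-2.337, -2.1, 0.002]
ft_force: [-0.2, 0.5, -0.2]
grip_width: 0.51
grip_force: 0.0
tx 0.1 ty 0.9 tz 48.4 turn -0.02 | yaw_y -6.11
crossbar [([0.4782, 0.1646, 0.0486], [2.0, -0.7, 50.2], 0.84)]
index_tip [([0.5429, 0.2049, 0.0491], [48.9, 59.3, 49.6], 0.7)]
mark_tip [([0.5043, 0.2133, 0.0487], [53.2, 20.1, 50.0], 0.84)]
```

View pics/w7.png

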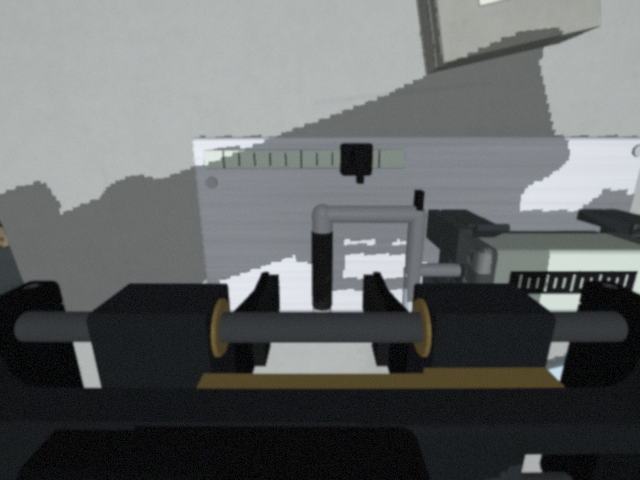

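The bar is at column 321, centred between the fingers (about 270 and 372). The index tip is at (419,195) and the mark tip at (360,181). Descending.

```bash
python3 -m crank '[{"tx":0,"ty":0.3,"tz":15,"turn":0},{"tx":0,"ty":0.3,"tz":30,"turn":0},{"tx":0,"ty":0.3,"tz":42,"turn":0},{"tx":0,"ty":0.3,"tz":47,"turn":0},{"tx":0,"ty":0.3,"tz":48,"turn":0}]'
python3 - <<'E'
from h import *
m=ctrl.camera_model("wrist"); im,d=ctrl.get_image("wrist")
cv2.imwrite("pics/w8.png",im[:,:,::-1]); np.save("pics/w8m.npy",m)
s=ctrl.get_state();M=R.from_rotvec(s["tool_rot"]).as_matrix(); print(s["position"])
for q in ("index_tip","mark_tip"):
    r=ctrl.mark_of("wrist",q); print(q,[(np.round(x["xyz"],4).tolist(),((np.array(x["xyz"])-s["position"])@M*1000).round(1).tolist(),round(x["confidence"],2)) for x in r[:1]])
E
```

```text
time: 17.02
position: [0.4791, 0.1625, 0.0508]
tool_rot: [2.337, 2.1, -0.001]
ft_force: [0.3, -0.5, -0.0]
grip_width: 0.504
grip_force: 0.0
[0.47928107 0.1626627  0.05110032]
index_tip [([0.5412, 0.204, 0.0471], [47.7, 57.2, 4.0], 0.91)]
mark_tip [([0.5069, 0.2141, 0.0454], [54.1, 22.0, 5.7], 0.61)]
```

View pics/w8.png

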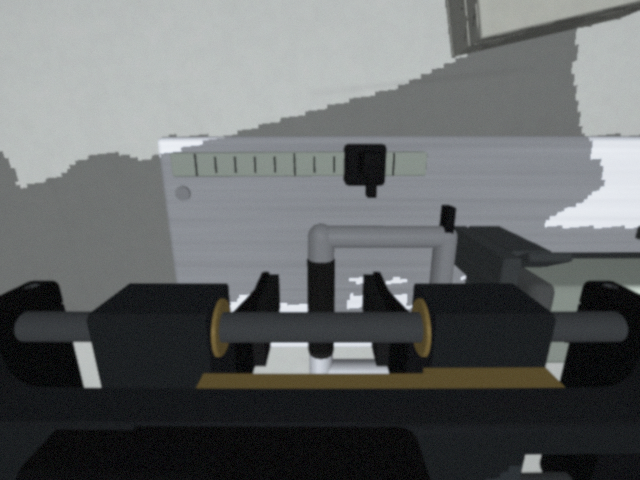

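The index pointer is at (448,212) and the marker pointer at (371,190). The bar, at column 320, is between the fingers. I'll measure the gap by pixels and close on the bar.

```bash
cat >> h.py <<'E'
def gap(mark_box,idx_box,thr=45,cyaw=-5.9,z=.05,show=True):
    """pointer gap along cradle x, mm (index minus mark); boxes are r0,r1,c0,c1"""
    m=ctrl.camera_model("wrist"); im,_=ctrl.get_image("wrist"); g=cv2.cvtColor(im,cv2.COLOR_RGB2GRAY)
    u=np.array([np.cos(np.radians(cyaw)),np.sin(np.radians(cyaw))]); o=[]
    for r0,r1,c0,c1 in (mark_box,idx_box):
        k=g[r0:r1,c0:c1]<thr; yy,xx=np.nonzero(k); uv=(xx.mean()+c0,yy.mean()+r0)
        ext=(xx.min()+c0,xx.max()+c0,yy.min()+r0,yy.max()+r0); p=ray([uv],z,m)[0]; o.append(p[:2]@u*1000); 
        if show: print(np.round(uv,1),ext,len(xx),p.round(4))
    print("gap mm %.2f"%(o[1]-o[0]),"t",ctrl.get_state()["time"]); return im
E
python3 - <<'E'
from h import *
im=gap((187,197,358,384),(206,222,436,460))
E
python3 -m crank '[{"tx":0,"ty":0,"tz":0,"turn":0},{"tx":0,"ty":0,"tz":0,"turn":0},{"tx":0,"ty":0,"tz":0,"turn":0},{"tx":0,"ty":0,"tz":0,"turn":0},{"tx":0,"ty":0,"tz":0,"turn":0}]' 8 20
python3 - <<'E'
from h import *
im=gap((187,197,358,384),(206,222,436,460))
E
```

```text
[369.1 191.4] (np.int64(365), np.int64(373), np.int64(187), np.int64(196)) 88 [0.5073 0.2164 0.05  ]
[445.5 214.1] (np.int64(439), np.int64(452), np.int64(206), np.int64(221)) 193 [0.5405 0.2027 0.05  ]
gap mm 34.41 t 17.225
time: 17.85
position: [0.4792, 0.1627, 0.0513]
tool_rot: [-2.336, -2.1, 0.0]
ft_force: [-1.2, -0.4, 0.0]
grip_width: 0.122
grip_force: 20.0
[370.1 191.4] (np.int64(366), np.int64(374), np.int64(187), np.int64(196)) 88 [0.5073 0.2163 0.05  ]
[446.7 214.2] (np.int64(440), np.int64(453), np.int64(206), np.int64(221)) 190 [0.5405 0.2026 0.05  ]
gap mm 34.43 t 17.9
```

```bash
R1='x'; python3 -m crank '[{"tx":0,"ty":-1,"tz":0,"turn":0},{"tx":0,"ty":-2.5,"tz":0,"turn":0},{"tx":0,"ty":-4,"tz":0,"turn":0},{"tx":0,"ty":-5.5,"tz":0,"turn":0},{"tx":0,"ty":-7,"tz":0,"turn":0}]'
python3 -m crank '[{"tx":0,"ty":-1.5,"tz":0,"turn":0},{"tx":0,"ty":-3,"tz":0,"turn":0},{"tx":0,"ty":-4.5,"tz":0,"turn":0},{"tx":0,"ty":-6,"tz":0,"turn":0},{"tx":0,"ty":-7,"tz":0,"turn":0}]'
python3 - <<'E'
from h import *
im=gap((187,197,350,410),(206,222,412,460)); cv2.imwrite("pics/w9.png",im[:,:,::-1])
for q in ("index_tip","mark_tip"):
    r=ctrl.mark_of("wrist",q); print(q,[(np.round(x["xyz"],4).tolist(),round(x["confidence"],2)) for x in r[:1]])
E
```

```text
time: 18.52
position: [0.4727, 0.1634, 0.0514]
tool_rot: [2.336, 2.099, 0.001]
ft_force: [3.4, -1.2, -1.8]
grip_width: 0.128
grip_force: 20.0
time: 19.15
position: [0.4654, 0.1642, 0.0514]
tool_rot: [2.336, 2.1, 0.001]
ft_force: [4.8, -1.8, -1.9]
grip_width: 0.128
grip_force: 20.0
[402.1 191.3] (np.int64(397), np.int64(407), np.int64(187), np.int64(196)) 106 [0.5075 0.2163 0.05  ]
[446.8 213.9] (np.int64(440), np.int64(454), np.int64(206), np.int64(221)) 198 [0.5268 0.2041 0.05  ]
gap mm 20.52 t 19.2
index_tip [([0.5276, 0.2068, 0.051], 0.64)]
mark_tip [([0.5051, 0.2115, 0.0479], 0.74)]
```

```bash
python3 -m crank '[{"tx":0,"ty":-1.5,"tz":0,"turn":0},{"tx":0,"ty":-3,"tz":0,"turn":0},{"tx":0,"ty":-4.5,"tz":0,"turn":0},{"tx":0,"ty":-6,"tz":0,"turn":0},{"tx":0,"ty":-7.5,"tz":0,"turn":0}]'
python3 -m crank '[{"tx":0,"ty":-1.5,"tz":0,"turn":0},{"tx":0,"ty":-3,"tz":0,"turn":0},{"tx":0,"ty":-4.5,"tz":0,"turn":0},{"tx":0,"ty":-6,"tz":0,"turn":0},{"tx":0,"ty":-7,"tz":0,"turn":0}]'
python3 - <<'E'
from h import *
im=gap((187,197,422,455),(207,222,425,465)); cv2.imwrite("pics/w10.png",im[:,:,::-1])
cv2.imwrite("pics/w10c.png",cv2.resize(im[160:250,380:500,::-1],None,fx=6,fy=6,interpolation=cv2.INTER_CUBIC))
E
```

```text
time: 19.92
position: [0.458, 0.165, 0.0514]
tool_rot: [2.336, 2.1, 0.001]
ft_force: [5.6, -1.6, -2.2]
grip_width: 0.133
grip_force: 20.0
time: 20.55
position: [0.4513, 0.1657, 0.0514]
tool_rot: [2.336, 2.1, 0.001]
ft_force: [5.6, -1.3, -0.9]
grip_width: 0.132
grip_force: 20.0
[434.7 191.3] (np.int64(428), np.int64(441), np.int64(187), np.int64(196)) 119 [0.5075 0.2163 0.05  ]
[446.8 214.3] (np.int64(440), np.int64(453), np.int64(207), np.int64(221)) 192 [0.5128 0.2055 0.05  ]
gap mm 6.32 t 20.6
```

View pics/w10c.png

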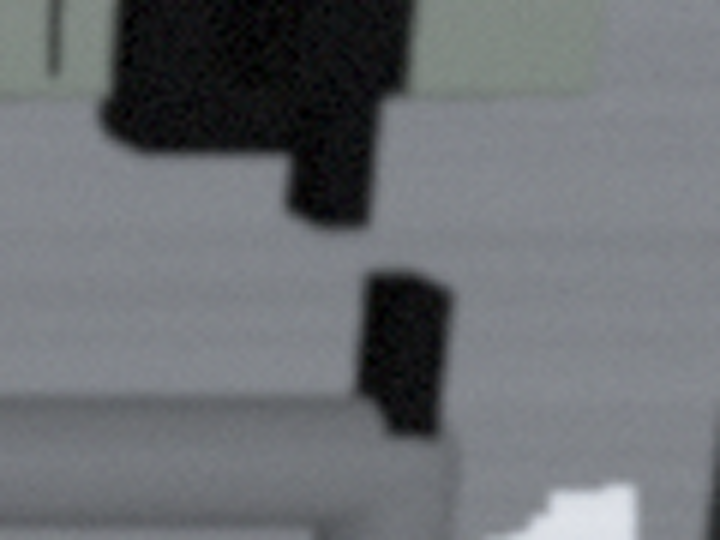

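The crop shows the marker pointer (tip near column 435) and the index pointer (column 447) just short of each other. About 6 mm are left; I'll approach in smaller steps.

```bash
python3 -m crank '[{"tx":0,"ty":-1,"tz":0,"turn":0},{"tx":0,"ty":-2,"tz":0,"turn":0},{"tx":0,"ty":-3,"tz":0,"turn":0},{"tx":0,"ty":-4,"tz":0,"turn":0},{"tx":0,"ty":-4.8,"tz":0,"turn":0}]'
python3 -m crank '[{"tx":0,"ty":0,"tz":0,"turn":0},{"tx":0,"ty":0,"tz":0,"turn":0}]' >/dev/null
python3 - <<'E'
from h import *
im=gap((188,197,430,465),(206,219,425,465)); cv2.imwrite("pics/w11.png",im[:,:,::-1])
g=cv2.cvtColor(im,cv2.COLOR_RGB2GRAY).astype(int)
for r in (188,191,194,196,198,200,202,204,206,208,212,216): print(r,g[r,434:462].tolist())
E
```

```text
time: 21.22
position: [0.4467, 0.1662, 0.0514]
tool_rot: [2.336, 2.099, 0.002]
ft_force: [5.7, -1.5, -2.1]
grip_width: 0.129
grip_force: 20.0
[445.1 191.8] (np.int64(439), np.int64(451), np.int64(188), np.int64(196)) 111 [0.5075 0.2161 0.05  ]
[446.8 212.4] (np.int64(440), np.int64(454), np.int64(206), np.int64(218)) 160 [0.5083 0.2068 0.05  ]
gap mm 1.69 t 21.525
188 [129, 133, 126, 107, 67, 29, 13, 17, 14, 13, 17, 23, 20, 15, 17, 20, 21, 26, 50, 94, 120, 131, 130, 133, 131, 131, 132, 133]
191 [132, 132, 122, 96, 60, 22, 10, 16, 7, 14, 9, 16, 20, 10, 11, 17, 22, 30, 70, 104, 126, 132, 134, 132, 131, 132, 131, 131]
194 [134, 129, 120, 91, 52, 26, 16, 11, 12, 14, 19, 17, 10, 14, 20, 11, 20, 43, 78, 117, 131, 132, 129, 134, 133, 132, 131, 131]
196 [133, 131, 126, 117, 107, 88, 75, 55, 38, 25, 23, 25, 19, 28, 27, 22, 25, 50, 87, 118, 132, 131, 129, 128, 134, 133, 134, 132]
198 [126, 130, 127, 130, 127, 126, 117, 115, 106, 100, 90, 82, 87, 86, 88, 86, 92, 103, 113, 124, 130, 127, 130, 127, 126, 126, 130, 128]
200 [130, 128, 130, 130, 124, 126, 128, 126, 124, 128, 123, 124, 124, 126, 125,
[... 167 characters left out ...]
29, 131, 130, 130, 130, 128, 129, 132, 128]
204 [132, 131, 129, 132, 129, 127, 123, 117, 106, 103, 104, 106, 103, 105, 107, 117, 122, 126, 129, 129, 132, 128, 127, 131, 130, 131, 130, 129]
206 [127, 127, 128, 126, 129, 120, 98, 60, 41, 34, 39, 31, 30, 33, 37, 45, 68, 83, 98, 109, 120, 124, 128, 132, 128, 128, 128, 127]
208 [127, 128, 127, 127, 123, 111, 81, 43, 22, 14, 15, 16, 14, 16, 15, 14, 18, 21, 32, 46, 71, 96, 119, 127, 128, 129, 127, 124]
212 [130, 130, 129, 130, 126, 111, 75, 25, 3, 18, 5, 8, 8, 19, 18, 14, 8, 11, 18, 30, 54, 89, 119, 130, 130, 130, 130, 131]
216 [130, 127, 127, 128, 119, 93, 53, 20, 0, 16, 3, 14, 18, 17, 20, 25, 19, 19, 17, 37, 76, 109, 125, 130, 129, 127, 130, 131]
```

```bash
python3 -m crank '[{"tx":0,"ty":-0.5,"tz":0,"turn":0},{"tx":0,"ty":-1,"tz":0,"turn":0},{"tx":0,"ty":-1.4,"tz":0,"turn":0},{"tx":0,"ty":-1.4,"tz":0,"turn":0},{"tx":0,"ty":-1.4,"tz":0,"turn":0}]'
python3 - <<'E'
from h import *
im=gap((188,197,430,468),(206,219,425,468)); cv2.imwrite("pics/w12.png",im[:,:,::-1])
E
```

```text
time: 22.15
position: [0.4454, 0.1663, 0.0514]
tool_rot: [2.336, 2.099, 0.002]
ft_force: [6.5, -1.1, -2.3]
grip_width: 0.13
grip_force: 20.0
[448.1 191.8] (np.int64(441), np.int64(455), np.int64(188), np.int64(196)) 113 [0.5075 0.2161 0.05  ]
[446.8 212.4] (np.int64(440), np.int64(454), np.int64(206), np.int64(218)) 161 [0.507  0.2069 0.05  ]
gap mm 0.39 t 22.2
```

```bash
python3 -m crank '[{"tx":0,"ty":-0.3,"tz":0,"turn":0},{"tx":0,"ty":-0.3,"tz":0,"turn":0},{"tx":0,"ty":-0.3,"tz":0,"turn":0},{"tx":0,"ty":-0.3,"tz":0,"turn":0},{"tx":0,"ty":-0.3,"tz":0,"turn":0}]'
python3 - <<'E'
from h import *
im=gap((188,197,430,468),(206,219,425,468))
E
for i in 1 2 3 4; do python3 -m crank '[{"tx":0,"ty":0,"tz":0,"turn":0},{"tx":0,"ty":0,"tz":0,"turn":0},{"tx":0,"ty":0,"tz":0,"turn":0},{"tx":0,"ty":0,"tz":0,"turn":0},{"tx":0,"ty":0,"tz":0,"turn":0}]' | head -2; done
python3 - <<'E'
from h import *
im=gap((188,197,430,468),(206,219,425,468))
E
```

```text
time: 22.82
position: [0.4451, 0.1664, 0.0514]
tool_rot: [2.336, 2.099, 0.002]
ft_force: [6.7, -1.5, -3.6]
grip_width: 0.128
grip_force: 20.0
[448.7 191.8] (np.int64(442), np.int64(455), np.int64(188), np.int64(196)) 114 [0.5075 0.2161 0.05  ]
[446.9 212.4] (np.int64(440), np.int64(454), np.int64(206), np.int64(218)) 159 [0.5067 0.2069 0.05  ]
gap mm 0.14 t 22.875
time: 23.5
position: [0.4452, 0.1664, 0.0515]
time: 24.12
position: [0.4452, 0.1664, 0.0514]
time: 24.75
position: [0.4452, 0.1664, 0.0514]
time: 25.38
position: [0.4452, 0.1664, 0.0514]
[448.7 191.8] (np.int64(442), np.int64(455), np.int64(188), np.int64(196)) 115 [0.5075 0.2161 0.05  ]
[446.8 212.4] (np.int64(440), np.int64(454), np.int64(206), np.int64(218)) 159 [0.5067 0.207  0.05  ]
gap mm 0.08 t 25.425
```

Held on the mark for over 2.5 s with the gap at about 0.1 mm. Now I'll ease it home.

```bash
for i in 1 2 3 4; do python3 -m crank '[{"tx":0,"ty":1.5,"tz":0,"turn":0},{"tx":0,"ty":3,"tz":0,"turn":0},{"tx":0,"ty":4.5,"tz":0,"turn":0},{"tx":0,"ty":6,"tz":0,"turn":0},{"tx":0,"ty":7.5,"tz":0,"turn":0}]' | sed -n '2p;4p'; done
python3 -m crank '[{"tx":0,"ty":0.8,"tz":0,"turn":0},{"tx":0,"ty":1.6,"tz":0,"turn":0},{"tx":0,"ty":2.4,"tz":0,"turn":0},{"tx":0,"ty":3.2,"tz":0,"turn":0},{"tx":0,"ty":3.2,"tz":0,"turn":0}]' | sed -n '2p;4p'
python3 - <<'E'
from h import *
to(.4792,.1627,.0513,-6)
E
```

```text
position: [0.4524, 0.1656, 0.0514]
ft_force: [5.3, -0.8, -2.0]
position: [0.4596, 0.1648, 0.0514]
ft_force: [4.4, -0.8, -0.9]
position: [0.4668, 0.1641, 0.0513]
ft_force: [4.4, -1.4, 0.8]
position: [0.4742, 0.1633, 0.0512]
ft_force: [3.9, -1.2, 1.4]
position: [0.4762, 0.1632, 0.0509]
ft_force: [-1.2, -0.6, 1.8]
tx -0.2 ty 3.1 tz -0.4 turn -0.01 | yaw_y -6.07
```

```bash
python3 -m crank '[{"tx":0,"ty":0.5,"tz":0,"turn":0},{"tx":0,"ty":1,"tz":0,"turn":0},{"tx":0,"ty":1,"tz":0,"turn":0}]' | sed -n '2p;4p'
python3 - <<'E'
from h import *
im=gap((187,197,352,400),(206,222,412,460))
E
python3 -m crank '[{"tx":0,"ty":0,"tz":0,"turn":0},{"tx":0,"ty":0,"tz":0,"turn":0},{"tx":0,"ty":0,"tz":0,"turn":0},{"tx":0,"ty":0,"tz":0,"turn":0},{"tx":0,"ty":0,"tz":0,"turn":0}]' 44
python3 - <<'E'
from h import *
im=gap((187,197,352,400),(206,222,412,460))
E
```

```text
position: [0.4778, 0.163, 0.051]
ft_force: [-3.3, 0.2, 1.2]
[373.7 191.5] (np.int64(369), np.int64(378), np.int64(187), np.int64(196)) 96 [0.5074 0.2164 0.05  ]
[447.  214.2] (np.int64(440), np.int64(454), np.int64(207), np.int64(221)) 188 [0.5391 0.2029 0.05  ]
gap mm 32.89 t 28.975
time: 29.6
position: [0.4785, 0.1628, 0.0513]
tool_rot: [2.336, 2.1, 0.0]
ft_force: [0.5, -0.4, -0.4]
grip_width: 0.497
grip_force: 0.0
[371.9 191.4] (np.int64(367), np.int64(376), np.int64(187), np.int64(196)) 89 [0.5075 0.2163 0.05  ]
[445.4 213.9] (np.int64(439), np.int64(452), np.int64(206), np.int64(221)) 198 [0.5393 0.2029 0.05  ]
gap mm 33.04 t 29.65
```

```bash
python3 -m crank '[{"tx":0,"ty":0,"tz":-8,"turn":0},{"tx":0,"ty":0,"tz":-25,"turn":0},{"tx":0,"ty":0,"tz":-50,"turn":0},{"tx":0,"ty":0,"tz":-80,"turn":0},{"tx":0,"ty":0,"tz":-110,"turn":0}]' | sed -n '1,2p;4p'
python3 -m crank '[{"tx":0,"ty":0,"tz":-20,"turn":0},{"tx":0,"ty":0,"tz":-30,"turn":0},{"tx":0,"ty":0,"tz":-30,"turn":0},{"tx":0,"ty":0,"tz":-30,"turn":0}]' | sed -n '1,2p'
python3 - <<'E'
from h import *
im,_=ctrl.get_image("wrist"); cv2.imwrite("pics/w13.png",im[:,:,::-1])
for q in ("gauge","crossbar","index_tip","mark_tip","cradle"):
    r=ctrl.mark_of("wrist",q); print(q,[(np.round(x["xyz"],4).tolist(),round(x["confidence"],2)) for x in r[:1]])
E
```

```text
time: 30.28
position: [0.4787, 0.1628, 0.1636]
ft_force: [0.9, 0.3, 0.3]
time: 30.78
position: [0.4779, 0.1626, 0.1906]
gauge [([0.6196, 0.1455, 0.0299], 0.72)]
crossbar [([0.4799, 0.1659, 0.051], 0.59)]
index_tip [([0.5395, 0.2063, 0.0477], 0.73)]
mark_tip [([0.5012, 0.2114, 0.045], 0.69)]
cradle []
```

View pics/w13.png

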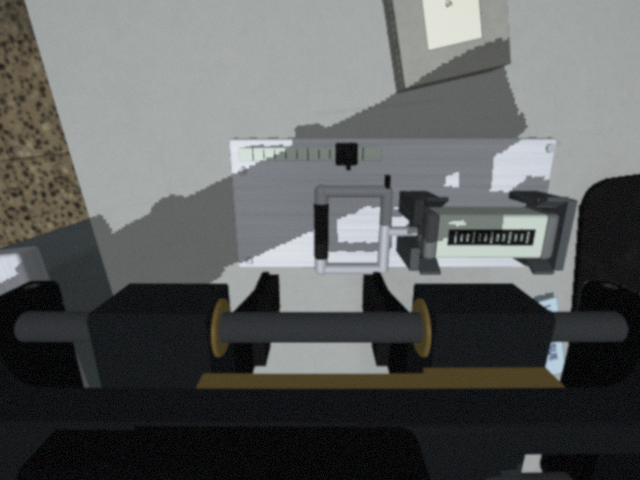

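The gauge lies in the cradle at (490,235) with the loop home, the bar at (321,230). The marker at (347,155) hasn't moved, and the gripper is clear. Handing in.

```bash
python3 -c "from bench import ctrl; print(ctrl.close_job())"
```

```text
the job is handed in; nothing more can be done
None
```

The gauge is in the cradle with its loop fully home: it was set down before release, drawn to within about 0.1 mm of the mark, held there for over 2.5 s, then eased back, and I handed the job in at about 31 s of the 61 s allowed; the verdict was not shown to me.

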